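# Wind up the router cutter through the table plate

## Robot

A 6-joint arm with a two-finger parallel gripper is mounted at the origin on the work surface. World frame = base frame: x ahead of the robot, y to its left, z up, the work surface at z = 0. Lengths are in mm, angles in rad, forces in N, time in s.
With the tool pointing down it reaches from about 375 to 750 mm from the base axis. Payload 9 kg.
Tool frame: the origin (TCP) lies between the finger pads; the fingertips stand 11 mm ahead of it and the grasp point (between the pads) lies 8 mm behind it; z points along the fingers, y is the line along which they close (so a half turn about z gives the same grasp; the last joint's range is limited). The gripper opens to 85 mm and grips with 20 to 120 N. Pads are 22 mm wide; open, the fingers measure 114 mm over their backs; the gripper's body (76 mm by 85 mm) begins 54 mm behind the grasp point. The pads swing forward as they close: fully open they stand 13 mm farther back than shut.
Start: joints at [0.976, 0.104, 0.097, 1.564, 0, 1.353], TCP at [220.774, 557.937, 242.331] pointing down, gripper open.
Joint ranges: [-2.99, 2.99], [-0.84, 1.86], [-1.1, 1.16], [-1.84, 2.11], [-1.51, 1.56], [-3.14, 3.14]. Speed limits (rad/s): [2.22, 2.22, 2.57, 3.14, 3.14, 3.14].

## Interface

Orientations are given as a unit quaternion [w, x, y, z].
In Python, from bench import sensors, capture, hand_in gives the robot as it stands. The module is installed in compiled form; this text tells all that it offers.
- The arm moves only by the tool carry_out, never from a script. Its argument "deltas" is a list of rows, each a list of 7 numbers: the shift along the tool's x, y, z in m, then the turn, a rotation vector about the tool's x, y, z in degrees, then the closure, from 0 (fully open) to 1 (shut). In form: [[x, y, z, ax, ay, az, hand], ...]. A call has 1 to 12 rows; each row shifts and turns the commanded pose from where the row before left it, along the tool's axes as they then stand; what a row does not reach is not made up. A row lasts 1/12 s, in which the tool goes at most 41.7 mm and 7.16 degrees, less where a joint would pass 70% of its speed; a pose out of reach is approached as far as the arm can. A call is refused whole if a number of a shift passes 0.0417 or a number of a turn 7.16, either way. A call with a gripper value outside its range is refused whole. The fingers move at their own pace and stop on an object; "grip_force" is the grip in N (left out, the last holds). Time passes only in rows, so rows that do not move let the fingers close. It gives the time, the measured TCP pose, the force, the opening and the grip force at its end, in the units of the state.
- sensors.state(): the state, without advancing time (a new reading comes with each control period).
- capture(name): name is "side" or "top" or "wrist"; returns a dict with "frame" (480x640x3 uint8, red, green, blue), "fovy" (degrees; the focal length in pixels is half the picture's height over the tangent of half this angle, whatever the lens; pixels are square), "cx", "cy" (the principal point, pixels), "camera_from_world" (4x4, takes a point from world to camera coordinates). Camera axes: x right, y up, looking along -z (the intrinsics and any distortion apply to the point x, -y, -z); pixel columns grow to the right and rows downward; lengths in mm; the calibration is good to about 2 mm. A picture is of the moment at which its call begins. There is no depth.
- hand_in(): hands the job in; it is judged then, once.
The state is a dict: "clock": time; "joint_pos": joint angles; "dq": joint speeds; "effort": joint torques, N m; "tcp_pos": TCP position; "tool_rot": TCP orientation; "force": force on the tool from outside, world axes, zero at the start; "wrist_torque": the same for the moment, N m; "width": finger opening in mm; "gripper_force": force on a finger pad.
Only numpy, scipy, OpenCV 4.12 (cv2) and the standard library are available. Lean on these libraries where they do the work, as an engineer would, in place of code of your own. Each camera call takes 0.05 s, during which the arm holds its last target. There are 200 camera calls.

## Task

Take the square-ended winder key out of the tool block, lower its end through the access hole in the router-table plate and feel about lightly for the square winder socket hidden underneath until the key drops fully home. Then turn it clockwise (seen from above) about a quarter turn to raise the cutter, and leave the key standing in the socket. Never lean on the key or force it, and leave the two router bits, the insert ring, the setup bar and the collet spanner where they are.

Things in the scene. Friction and masses are not known exactly. Their poses are not given: they have to be found in the camera images.
- key: Winder key, 117 mm tall, 0.15 to 0.31 kg, upright in one of the tool block's three holes (any). A 12.7 mm square steel drive (lowest 56 mm, end chamfered 1.3 mm), a round shank 15 mm thick, on top a flat cross handle. Origin: centre of the drive's end face; z up the shank; the drive's flats are parallel to its x and y.
- key_tip (a point): The centre of the drive's end face, the same point as the key's origin.
- key_handle (a point): Middle of the key's black cross handle, 100 mm above the key's end on its axis. The handle is 76 mm long (key's x), 20 mm thick (key's y) and 34 mm high (83 to 117 mm above the end); grip it across its thickness from above.
- tool_block: Wooden block fixed to the bench, 225 mm (its x) by 70 mm (y) by 50 mm high, origin at the centre of its underside. Three round blind holes 20.5 mm wide, 35 mm deep, 75 mm apart in a row along x, one at the centre; the key and two router bits stand in them in any order, the bits' tops at most 93 mm above the bench.
- router_table: Compact router table fixed on the bench, 400 (its x) by 460 mm (y), top 65 mm above the bench, origin at the centre of its underside. A 235 by 300 mm aluminium plate lies flush in it, centred at x -30, y 0 mm, a cutter standing 24 mm above it in a black ring. Along the far edge (x 134 to 190 mm) a fence stands 71 mm above the top. The winder is part of it.
- access (a point): Centre of the 44 mm access hole, upper face of the 9.5 mm plate (router table x -62, y 98 mm). In the dark below, 27 mm under that face, is the winder's level face, wider than the hole, with a square blind socket 14.7 mm wide, 20 mm deep, sharp-edged, its centre up to 5.5 mm off the hole's in x and y (the router hangs off true). Key fully home: its end 47 mm below the plate's face.
- winder (a joint): Winder angle in rad, growing clockwise seen from above. At 0 the socket's flats are parallel to the router table's sides (the key fits at any quarter turn); starts within 0.08 of 0. Stays where left, takes 0.08 to 0.1 N m to turn, raises the cutter 1.5 mm a radian. The key has about 0.17 rad of play either way in the socket.
- bit_wide: Router bit with a wide head, 66 mm tall, 34 mm wide at the head, 0.11 kg, standing on its shank in a hole of the tool block. Origin at the end of the shank.
- bit_straight: Straight router bit, 78 mm tall, 19 mm wide, 0.10 kg, standing on its shank in a hole of the tool block. Origin at the end of the shank.
- spare_ring: Black insert ring, 58 mm wide with a 32 mm hole, 6 mm thick, lying loose on the router table. Origin at the centre of its underside.
- setup_bar: Brass setup bar 75 by 12.7 by 12.7 mm, lying loose on the router table. Origin at the centre of its underside.
- collet_spanner: Steel collet spanner 170 mm long, lying loose on the router table along its own x. Origin at the middle of its underside.
Things that resemble listed ones, but are neither listed nor needed, are in the scene too. What is shaped like the key but yellow is not meant.

How it is judged:
By the outcome, as a careful person would: the job done as asked, in the order asked, and still so for the second after the job is handed in, with the robot touching nothing.
It also fails if it takes over 67 s, if anything falls off the work surface, if the arm or the gripper's body presses on something with over 40 N, if the wrist force passes 120 N, or if a joint passes its speed limit or range.

## Working session

There is one attempt and no reset: what is moved stays moved. The work goes in short steps, Python scripts to look and compute and a tool call to move; the robot and the scene stay as the last step left them, time stands still between calls to the robot, and variables do not carry over. Pictures are saved under pics/ and viewed, at most 10 in all, crops included, and the job is handed in when it is done.

Besides the shell and the picture viewer there is one more tool, called after "Emit:" by a JSON object that holds its "fn" and its "kwargs", one argument or row to a line. carry_out: Moves the arm, as the interface text tells. Its arguments: {"type":"object","properties":{"deltas":{"type":"array","items":{"type":"array","items":{"type":"number"}}},"grip_force":{"type":"number"}},"required":["deltas"]}

```bash
mkdir -p pics
cat > h.py <<'E'
import numpy as np,cv2,json,pickle
from bench import sensors,capture,hand_in
def snap(n,f):
    c=capture(n); cv2.imwrite('pics/%s.png'%f,c['frame'][:,:,::-1]); pickle.dump(c,open('pics/%s.pkl'%f,'wb')); return c
def load(f): return pickle.load(open('pics/%s.pkl'%f,'rb'))
def ray(c,u,v):
    f=240/np.tan(np.radians(c['fovy'])/2); T=np.array(c['camera_from_world'])
    d=np.array([(u-c['cx'])/f,-(v-c['cy'])/f,-1.]); R=T[:3,:3]
    return -R.T@T[:3,3], R.T@d
def atz(c,u,v,z):
    o,d=ray(c,u,v); return o+d*(z-o[2])/d[2]
def tri(*a):
    A=np.zeros((3,3));b=np.zeros(3);L=[]
    for c,u,v in a:
        o,d=ray(c,u,v); d/=np.linalg.norm(d); P=np.eye(3)-np.outer(d,d); A+=P;b+=P@o;L.append((o,P))
    p=np.linalg.solve(A,b); return p,[np.linalg.norm(P@(p-o)) for o,P in L]
def proj(c,p):
    f=240/np.tan(np.radians(c['fovy'])/2); q=(np.array(c['camera_from_world'])@np.append(p,1))[:3]
    return c['cx']+f*q[0]/-q[2], c['cy']-f*q[1]/-q[2]
E
python3 - <<'E'
from h import *
for n in ('top','side','wrist'):
    c=snap(n,n+'0'); print(n,{k:np.round(v,3).tolist() for k,v in c.items() if k!='frame'})
a=[cv2.imread('pics/%s0.png'%n) for n in('top','side')]
print(sensors.state())
E
```

```text
top {'fovy': 46.964, 'cx': 313.072, 'cy': 236.761, 'camera_from_world': [[0.021, -1.0, 0.005, 8.55], [0.986, 0.022, 0.165, -531.341], [-0.165, 0.001, 0.986, -955.028], [0.0, 0.0, 0.0, 1.0]]}
side {'fovy': 53.933, 'cx': 321.135, 'cy': 232.717, 'camera_from_world': [[-0.914, -0.406, -0.018, 514.851], [0.255, -0.607, 0.753, -177.817], [-0.316, 0.684, 0.658, -719.514], [0.0, 0.0, 0.0, 1.0]]}
wrist {'fovy': 68.236, 'cx': 314.539, 'cy': 238.712, 'camera_from_world': [[0.369, 0.93, -0.001, -597.726], [-0.886, 0.351, -0.302, 38.776], [-0.28, 0.113, 0.953, -381.35], [0.0, 0.0, 0.0, 1.0]]}
{'clock': 0.15, 'joint_pos': array([ 9.76296717e-01,  1.04556389e-01,  9.66594060e-02,  1.56390940e+00,
       -4.37534590e-05,  1.35310528e+00]), 'dq': array([ 1.15871392e-07, -2.37684932e-03,  3.57503388e-03,  6.14707779e-04,
        1.48308209e-03,  2.39422054e-04]), 'effort': array([ 2.62044683e-03, -5.57354128e+01,  5.04009032e+01,  1.23574983e-02,
       -3.04547666e-04,  1.93134213e-05]), 'tcp_pos': array([220.63064981, 557.69897569, 241.7106435 ]), 'tool_rot': array([-1.79400774e-04,  1.87291617e-01,  9.82304227e-01, -4.72594819e-04]), 'force': array([-0.01101167, -0.19234223, -0.0013674 ]), 'wrist_torque': array([-0.05673567,  0.0352986 , -0.02375974]), 'gripper_force': 0.0, 'width': 85.6276014759814}
```

View pics/top0.png

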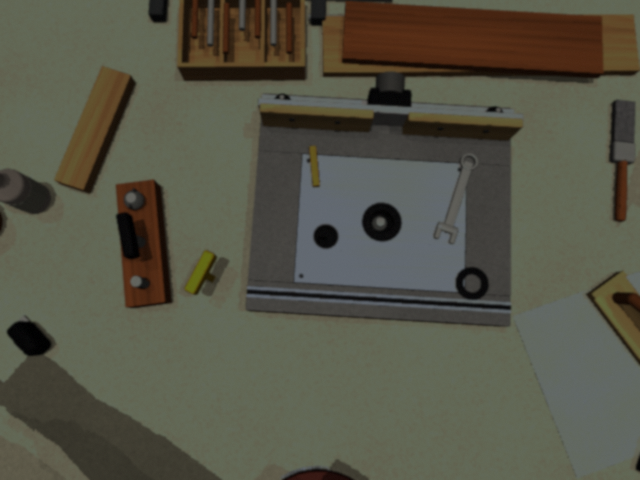

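View pics/side0.png

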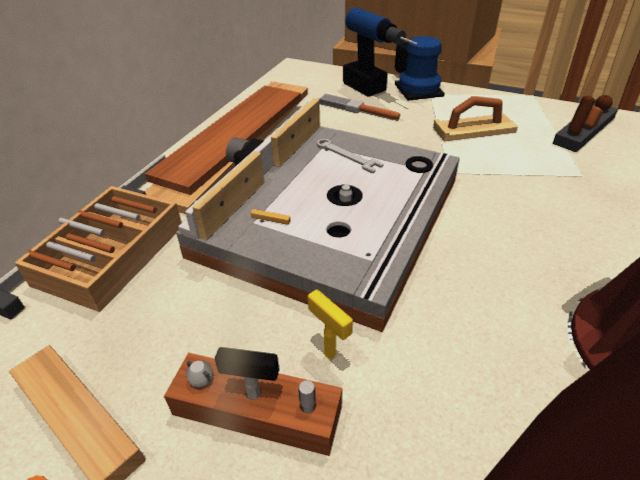

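Top: the candidates for the key are the black cross handle at (128,236), in the block's middle hole, and the yellow look-alike at (200,272), standing on the bench. The black one fits the description. The bits are at (135,198) and (138,282), the access hole is at (325,236), and the cutter is at (381,222). The side view agrees: black handle at (247,363), yellow at (330,313), hole at (339,230).

Run:
```python
from h import *
def crop(n,x,y,w,h,s): 
    i=cv2.imread('pics/%s.png'%n)[y:y+h,x:x+w]; i=cv2.convertScaleAbs(i,alpha=1.6 if n[0]=='t' else 1); return cv2.resize(i,None,fx=s,fy=s,interpolation=cv2.INTER_CUBIC)
# A: top block 100..180 x 175..310 ; B top hole 295..355 x 205..265 ; C side block ; D side hole
o=np.zeros((600,800,3),np.uint8)
o[:560,:320]=crop('top0',100,175,80,140,4)
o[:240,330:570]=crop('top0',295,205,60,60,4)
o[:240,580:780]=crop('side0',315,205,50,60,4)
o[250:595,330:795]=crop('side0',180,335,155,115,3)
cv2.imwrite('pics/crop1.png',o)
```

```text
(no output)
```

View pics/crop1.png

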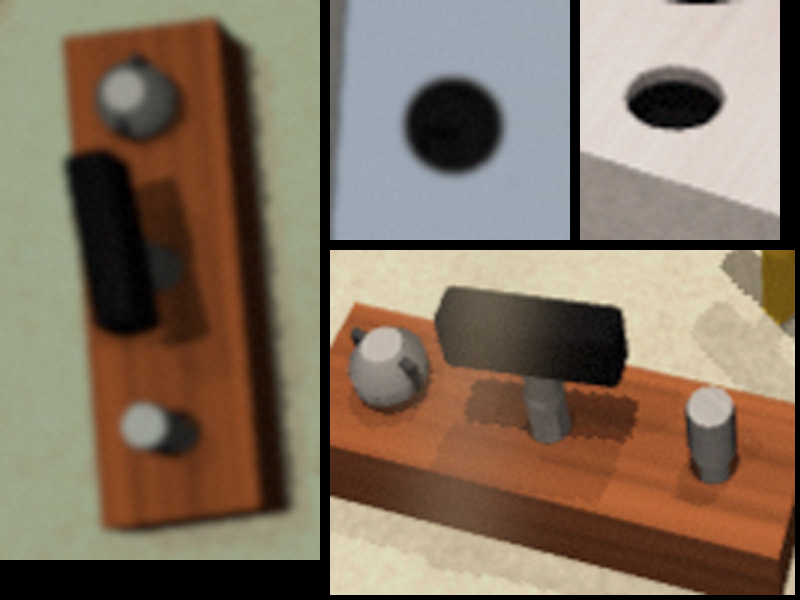

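View pics/wrist0.png

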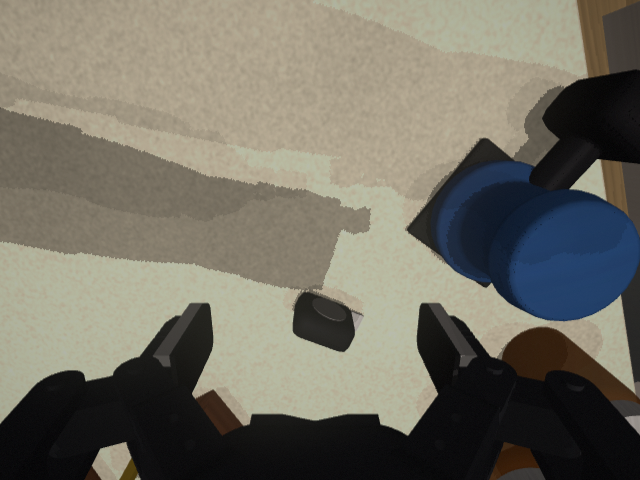

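Crop: the black key stands in the middle hole. Its handle centre is at top (128,235.5) and side (247,363.7). The access hole centre is at top (325.8,236) and side (338.8,229.6). The wrist view doesn't show the key yet.

Run:
```python
from h import *
t,s=load('top0'),load('side0')
for n,a,b in (('handle',(128,235.5),(247,363.7)),('hole',(325.8,236),(338.8,229.6)),('bitS top',(136.5,281.3),(307,384)),('yellow',(200,272),(330,313))):
    p,r=tri((t,*a),(s,*b)); print(n,p.round(1),np.round(r,1))
# plate yaw
im=t['frame'].astype(int); b=(im[:,:,2]>118)&(im[:,:,2]>im[:,:,0]+5); 
m=np.zeros((480,640),np.uint8); m[140:300,285:480]=b[140:300,285:480]
m=cv2.morphologyEx(m,cv2.MORPH_OPEN,np.ones((3,3)))
n,l,st,ce=cv2.connectedComponentsWithStats(m); k=1+st[1:,4].argmax(); print(st[k])
c=np.vstack(cv2.findContours((l==k).astype(np.uint8),0,1)[0])[:,0]
# world points at z=65
W=np.array([atz(t,u,v,65)[:2] for u,v in c]).astype(np.float32)
r=cv2.minAreaRect(W); print('plate',r)
# handle yaw from dark blob
g=im.sum(2); d=np.zeros((480,640),np.uint8); d[205:265,110:145]=(g[205:265,110:145]<75)
n,l,st,ce=cv2.connectedComponentsWithStats(d);k=1+st[1:,4].argmax();print(st[k],ce[k])
c=np.vstack(cv2.findContours((l==k).astype(np.uint8),0,1)[0])[:,0]
W=np.array([atz(t,u,v,130)[:2] for u,v in c]).astype(np.float32); print('handle',cv2.minAreaRect(W))
# block
m=((im[:,:,0]>im[:,:,2]+25)).astype(np.uint8);m[:,:100]=0;m[:,180:]=0;m[:170]=0;m[315:]=0
n,l,st,ce=cv2.connectedComponentsWithStats(m);k=1+st[1:,4].argmax()
c=np.vstack(cv2.findContours((l==k).astype(np.uint8),0,1)[0])[:,0]
W=np.array([atz(t,u,v,50)[:2] for u,v in c]).astype(np.float32); print('block',cv2.minAreaRect(W))
```

```text
handle [514.5 330.7 114. ] [0.2 0.2]
hole [529.3  -2.7  62.4] [0.6 0.6]
bitS top [439.8 316.7  95.5] [0.2 0.2]
yellow [456.2 208.8 102.3] [0.8 0.8]Traceback (most recent call last):
  File "<stdin>", line 9, in <module>
ValueError: attempt to get argmax of an empty sequence
```

Run:
```python
from h import *
t=load('top0'); im=t['frame'].astype(int); g=im.sum(2)
print(im[260,400],im[180,280],im[236,128],im[245,150],im[300,200])
def blob(m,x0,x1,y0,y1,z,name):
    d=np.zeros((480,640),np.uint8); d[y0:y1,x0:x1]=m[y0:y1,x0:x1]
    n,l,st,ce=cv2.connectedComponentsWithStats(d)
    if n<2: print(name,'none');return
    k=1+st[1:,4].argmax(); c=cv2.findContours((l==k).astype(np.uint8),0,1)[0]
    c=max(c,key=len)[:,0]
    W=np.array([atz(t,u,v,z)[:2] for u,v in c]).astype(np.float32); print(name,st[k],ce[k].round(1),cv2.minAreaRect(W))
P=im[260,400].sum();Q=im[180,280].sum()
blob(g>(P+Q)/2,285,480,140,300,65,'plate')
blob(g<80,110,145,200,270,130,'handle')
blob(im[:,:,0]>im[:,:,2]*1.5,100,180,170,315,50,'block')
```

```text
[ 99 105 112] [66 65 61] [8 7 8] [68 35 17] [ 98 105  89]
plate [  295   155   176   137 18531] [382.2 223.3] ((559.4129638671875, -105.13047790527344), (304.1468811035156, 235.0299072265625), 87.73365020751953)
handle [ 117  212   28   49 1006] [131.5 236.4] ((511.3160705566406, 317.19744873046875), (86.31378173828125, 41.78049850463867), 13.431119918823242)
block [ 116  179   56  129 4629] [145.4 246.3] ((513.8346557617188, 325.0426025390625), (228.53660583496094, 81.75751495361328), 8.952375411987305)
```

Measured heights match the text: handle 114 against 115 expected, hole 62 against 65. Moving over the key.

Emit:
{"fn": "carry_out", "kwargs": {
  "deltas": [
    [-0.0357,-0.0103,0,0,0,0,0],
    [-0.0357,-0.0103,0,0,0,0,0],
    [-0.0357,-0.0103,0,0,0,0,0],
    [-0.0357,-0.0103,0,0,0,0,0],
    [-0.0357,-0.0103,0,0,0,0,0],
    [-0.0357,-0.0103,0,0,0,0,0],
    [-0.0357,-0.0103,0,0,0,0,0],
    [-0.0357,-0.0103,0,0,0,0,0],
    [-0.0357,-0.0103,0,0,0,0,0],
    [-0.0357,-0.0103,0,0,0,0,0]
  ]
}}

```text
clock: 0.98
tcp_pos: [516.0, 329.4, 242.1]
tool_rot: [-0.0, 0.187, 0.982, -0.0]
force: [-0.3, 0.3, 0.5]
width: 85.3
gripper_force: 0.0
```

Emit:
{"fn": "carry_out", "kwargs": {
  "deltas": [
    [0,0,0,0,0,-6.44,0],
    [0,0,0,0,0,-6.44,0],
    [0,0,0,0,0,-6.44,0],
    [0,0,0,0,0,-6.44,0],
    [0,0,0,0,0,-6.44,0],
    [0,0,0,0,0,0,0],
    [0,0,0,0,0,0,0]
  ]
}}

```text
clock: 1.57
tcp_pos: [514.7, 330.8, 242.1]
tool_rot: [-0.0, -0.091, 0.996, -0.0]
force: [-0.7, -0.6, -0.1]
width: 85.8
gripper_force: 0.0
```

```bash
cat >> h.py <<'E'
def axes():
    from scipy.spatial.transform import Rotation as Ro
    s=sensors.state(); q=s['tool_rot']; R=Ro.from_quat([q[1],q[2],q[3],q[0]]).as_matrix()
    return s['tcp_pos'],R,s
def rep():
    p,R,s=axes(); print('t%.2f'%s['clock'],'tcp',p.round(1),'yaw_y %.2f'%np.degrees(np.arctan2(R[1,1],R[0,1])),'z',R[:,2].round(4),'F',np.round(s['force'],2),'M',np.round(s['wrist_torque'],3),'w %.1f'%s['width'],'gf %.1f'%s['gripper_force'],'j6 %.2f'%s['joint_pos'][5])
E
python3 - <<'E'
from h import *
rep(); c=snap('wrist','w1'); print(proj(c,[514.5,330.7,132]),proj(c,[514.5,330.7,114]))
E
```

```text
t1.57 tcp [514.7 330.8 242.1] yaw_y 100.41 z [-4.e-04 -1.e-04 -1.e+00] F [-0.66 -0.57 -0.08] M [-0.034  0.017 -0.015] w 85.8 gf 0.0 j6 0.18
(np.float64(316.1357640099318), np.float64(240.5781556568134)) (np.float64(316.04768973358654), np.float64(233.3948788129845))
```

View pics/w1.png

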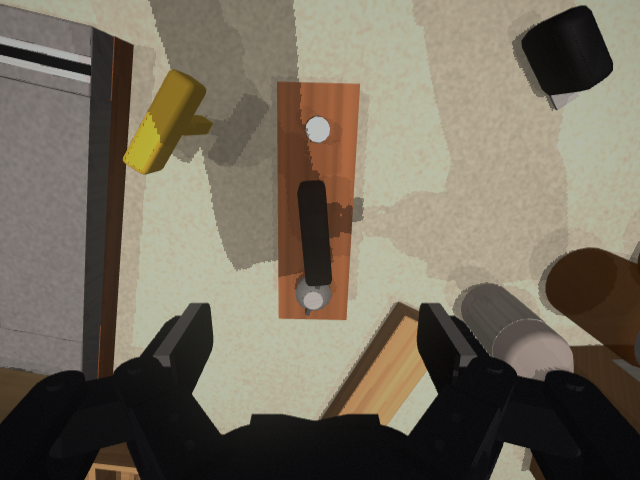

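Wrist view: the handle's axis runs from (312,181) to (318,284), centred at (315,233), as predicted (316,233). The bits are at (318,129) and (314,300), the yellow look-alike at (165,120).

Run:
```python
from h import *
t,s,w=load('top0'),load('side0'),load('w1')
for z in(130,115):
  a=atz(w,312,181,z);b=atz(w,318,284,z); d=b-a; print(a.round(1),b.round(1),np.linalg.norm(d).round(1),np.degrees(np.arctan2(d[1],d[0])).round(2))
print(tri((t,128,235.5),(s,247,363.7),(w,315,233)))
# edges by threshold in wrist
g=w['frame'].astype(int).sum(2); m=np.zeros((480,640),np.uint8); m[170:290,290:340]=g[170:290,290:340]<70
n,l,st,ce=cv2.connectedComponentsWithStats(m);k=1+st[1:,4].argmax();print(st[k],ce[k])
ys=np.arange(195,272);L=[];Rr=[]
for y in ys:
    x=np.where(l[y]==k)[0];L.append(x.min());Rr.append(x.max())
for nm,e in(('L',L),('R',Rr)):
    q=np.polyfit(ys,e,1); a=atz(w,np.polyval(q,195),195,132);b=atz(w,np.polyval(q,272),272,132);d=b-a;print(nm,q,np.degrees(np.arctan2(d[1],d[0])), a.round(1),b.round(1))
# block edges
for u0,v0,u1,v1 in((278,83,278,319),(360,83,347,320)):
    a=atz(w,u0,v0,50);b=atz(w,u1,v1,50);d=b-a;print('blk',a.round(),b.round(),np.degrees(np.arctan2(d[1],d[0])))
```

```text
[473.2 320.2 130. ] [548.8 338.5 130. ] 77.8 13.59
[475.4 320.5 115. ] [555.6 339.9 115. ] 82.5 13.59
(array([514.51258022, 330.37656485, 113.78851078]), [np.float64(0.4286635872052156), np.float64(0.17247449290203423), np.float64(0.5242030079935175)])
[300 182  13   7  38] [305.5        184.34210526]Traceback (most recent call last):
  File "<stdin>", line 11, in <module>
    return umr_minimum(a, axis, None, out, keepdims, initial, where)
ValueError: zero-size array to reduction operation minimum which has no identity
```

Run:
```python
from h import *
w=load('w1'); t=load('top0')
g=w['frame'].astype(int).sum(2); print(g[230,285:345:3])
ys=np.arange(192,272);L=[];Rr=[]
for y in ys:
    row=g[y,290:345]<150; x=np.where(row)[0]+290; seg=[315]
    a=315
    while g[y,a-1]<150:a-=1
    b=315
    while g[y,b+1]<110:b+=1
    L.append(a);Rr.append(b)
for nm,e in(('L',L),('R',Rr)):
    q=np.polyfit(ys,e,1); a=atz(w,np.polyval(q,195),195,132);b=atz(w,np.polyval(q,272),272,132);d=b-a;print(nm,q,np.std(np.polyval(q,ys)-e),np.degrees(np.arctan2(d[1],d[0])), a.round(1),b.round(1))
for u0,v0,u1,v1 in((278,83,278,319),(360,83,347,320)):
    a=atz(w,u0,v0,50);b=atz(w,u1,v1,50);d=b-a;print('blk',a.round(),b.round(),np.degrees(np.arctan2(d[1],d[0])))
```

```text
[209 196 182 188 188 152  80  84  80  81  85  86  88  86  80 169 178 184
 189 192]
L [9.58509142e-02 2.78510513e+02] 0.29295075982035873 14.960152424702317 [484.3 311.8 132. ] [540.1 326.7 132. ]
R [6.91045476e-02 3.11527297e+02] 0.27905630520041236 14.799983958444544 [480.8 330.7 132. ] [536.7 345.5 132. ]
blk [409. 279.  50.] [632. 312.  50.] 8.592676021957649
blk [396. 347.  50.] [620. 383.  50.] 9.182029441193707
```

Emit:
{"fn": "carry_out", "kwargs": {
  "deltas": [
    [0,0,0.01,0,0,-4.3,0],
    [0,0,0.02,0,0,0,0],
    [0,0,0.02,0,0,0,0],
    [0,0,0.02,0,0,0,0],
    [0,0,0.02,0,0,0,0],
    [0,0,0.02,0,0,0,0],
    [0,0,0.015,0,0,0,0],
    [0,0,0.008,0,0,0,0],
    [0,0,0,0,0,0,0]
  ],
  "grip_force": 40
}}

```text
clock: 2.37
tcp_pos: [513.6, 330.4, 107.2]
tool_rot: [-0.002, -0.129, 0.992, -0.0]
force: [-0.7, -0.2, -0.3]
width: 85.2
gripper_force: 0.0
```

Emit:
{"fn": "carry_out", "kwargs": {
  "deltas": [
    [0,0,0,0,0,0,0.4],
    [0,0,0,0,0,0,0.6],
    [0,0,0,0,0,0,0.8],
    [0,0,0,0,0,0,1],
    [0,0,0,0,0,0,1],
    [0,0,0,0,0,0,1],
    [0,0,0,0,0,0,1],
    [0,0,0,0,0,0,1]
  ],
  "grip_force": 40
}}

```text
clock: 3.03
tcp_pos: [515.2, 331.0, 110.0]
tool_rot: [0.001, -0.13, 0.992, 0.0]
force: [-0.2, 1.0, 5.5]
width: 19.7
gripper_force: 40.8
```

Run:
```python
from h import *
rep()
```

```text
t3.03 tcp [515.2 331.  110. ] yaw_y 104.91 z [ 1.1e-03  6.0e-04 -1.0e+00] F [-0.21  1.01  5.52] M [ 0.091  0.126 -0.006] w 19.7 gf 40.8 j6 0.10
```

Emit:
{"fn": "carry_out", "kwargs": {
  "deltas": [
    [0,0,-0.003,0,0,0,1],
    [0,0,-0.006,0,0,0,1],
    [0,0,-0.01,0,0,0,1],
    [0,0,-0.012,0,0,0,1],
    [0,0,-0.012,0,0,0,1],
    [0,0,-0.012,0,0,0,1],
    [0,0,-0.015,0,0,0,1],
    [0,0,-0.015,0,0,0,1],
    [0,0,-0.015,0,0,0,1],
    [0,0,-0.015,0,0,0,1],
    [0,0,0,0,0,0,1],
    [0,0,0,0,0,0,1]
  ]
}}

```text
clock: 4.03
tcp_pos: [515.5, 331.1, 225.8]
tool_rot: [0.001, -0.13, 0.992, 0.0]
force: [0.1, 0.0, -1.7]
width: 19.6
gripper_force: 40.0
```

Run:
```python
from h import *
rep()
t=snap('top','t2');s=snap('side','s2');w=snap('wrist','w2')
p,R,_=axes()
for z in (0,100,-109+0): pass
tip=p+R[:,2]*95; print('pred tip',tip.round(1),proj(t,tip),proj(s,tip),proj(w,tip))
u,v=map(int,proj(s,p+R[:,2]*40)); i=s['frame'][v-90:v+90,u-65:u+65,::-1]; print(u,v)
j=w['frame'][220:480,150:490,::-1]
o=np.zeros((600,800,3),np.uint8); o[:540,:390]=cv2.resize(i,None,fx=3,fy=3,interpolation=2); o[:306,395:795]=cv2.resize(j,(400,306))
cv2.imwrite('pics/crop2.png',o)
```

```text
t4.03 tcp [515.5 331.1 225.8] yaw_y 104.91 z [ 0.0024  0.001  -1.    ] F [ 0.12  0.04 -1.72] M [0.04  0.067 0.012] w 19.6 gf 40.0 j6 0.10
pred tip [514.3 330.6 128.2] (np.float64(125.24954864645463), np.float64(234.27680751466875)) (np.float64(245.63929457024904), np.float64(356.9686014317194)) (np.float64(316.0624844862436), np.float64(247.1866496691107))
239 328
```

View pics/crop2.png

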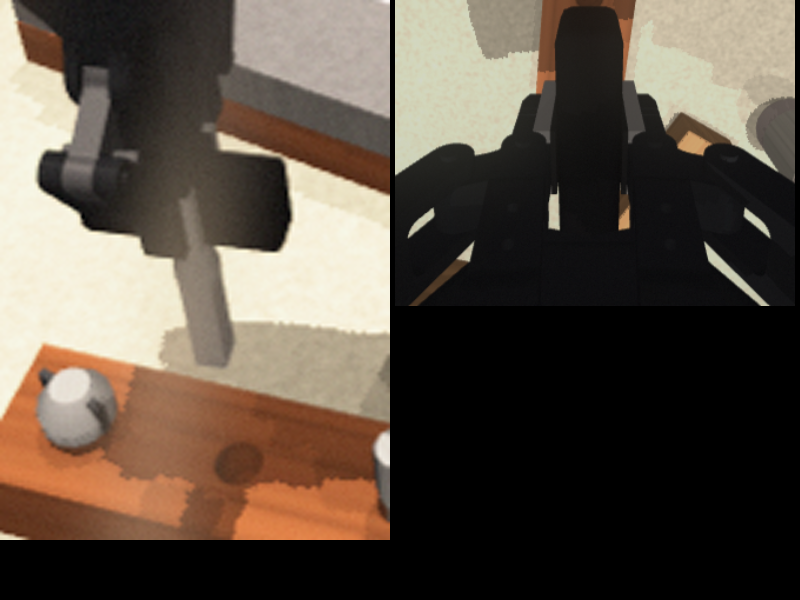

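Emit:
{"fn": "carry_out", "kwargs": {
  "deltas": [
    [0,0,0,0,0,5.73,1],
    [0,0,0,0,0,5.73,1],
    [0,0,0,0,0,5.73,1],
    [-0.00264,-0.03,0,0,0,0,1],
    [-0.00264,-0.03,0,0,0,0,1],
    [-0.00264,-0.03,0,0,0,0,1],
    [-0.00264,-0.03,0,0,0,0,1],
    [-0.00264,-0.03,0,0,0,0,1],
    [-0.00264,-0.03,0,0,0,0,1],
    [-0.00264,-0.03,0,0,0,0,1],
    [-0.00264,-0.03,0,0,0,0,1],
    [-0.00264,-0.03,0,0,0,0,1]
  ]
}}

```text
clock: 5.18
tcp_pos: [527.2, 58.7, 223.3]
tool_rot: [-0.001, 0.02, 1.0, 0.0]
force: [0.7, 0.7, -2.1]
width: 19.4
gripper_force: 40.1
```

Emit:
{"fn": "carry_out", "kwargs": {
  "deltas": [
    [0,0,0,0,0,0,1],
    [0,0,0,0,0,0,1],
    [0,0,0,0,0,0,1]
  ]
}}

```text
clock: 5.43
tcp_pos: [527.5, 60.3, 223.6]
tool_rot: [-0.001, 0.02, 1.0, 0.0]
force: [-0.2, -0.4, -1.1]
width: 19.3
gripper_force: 40.3
```

Run:
```python
from h import *
rep()
t=snap('top','t3');s=snap('side','s3');w=snap('wrist','w3')
p,R,_=axes()
tip=p+R[:,2]*95;neck=p+R[:,2]*12
for n,c in(('t',t),('s',s),('w',w)): print(n,'tip',np.round(proj(c,tip),1),'neck',np.round(proj(c,neck),1),'hole',np.round(proj(c,[529.5,-3,65]),1))
u,v=map(int,proj(s,p+R[:,2]*50)); i=s['frame'][v-60:v+85,u-70:u+70,::-1]; print('off s',u-70,v-60)
a,b=map(int,proj(w,[529.5,-3,65])); j=w['frame'][b-60:b+60,a-60:a+60,::-1]; print('off w',a-60,b-60)
a,b=map(int,proj(t,[529.5,-3,65])); k=t['frame'][b-30:b+30,a-30:a+30,::-1]; print('off t',a-30,b-30)
o=np.zeros((600,800,3),np.uint8); o[:580,:560]=cv2.resize(i,None,fx=4,fy=4,interpolation=2); o[:240,560:800]=cv2.resize(j,(240,240));
o[250:490,560:800]=cv2.convertScaleAbs(cv2.resize(k,(240,240)),alpha=1.6)
cv2.imwrite('pics/crop3.png',o)
```

```text
t5.43 tcp [527.5  60.3 223.6] yaw_y 87.69 z [-1.1e-03  5.0e-04 -1.0e+00] F [-0.2  -0.39 -1.14] M [-0.035 -0.019  0.026] w 19.3 gf 40.3 j6 -0.09
t tip [288.5 229.8] neck [286.3 220. ] hole [326.1 236. ]
s tip [324.7 222.3] neck [324.  179.6] hole [338.5 228.3]
w tip [316.7 247.4] neck [317.7 306.6] hole [241.6 228. ]
off s 254 139
off w 181 167
off t 296 205
```

View pics/crop3.png

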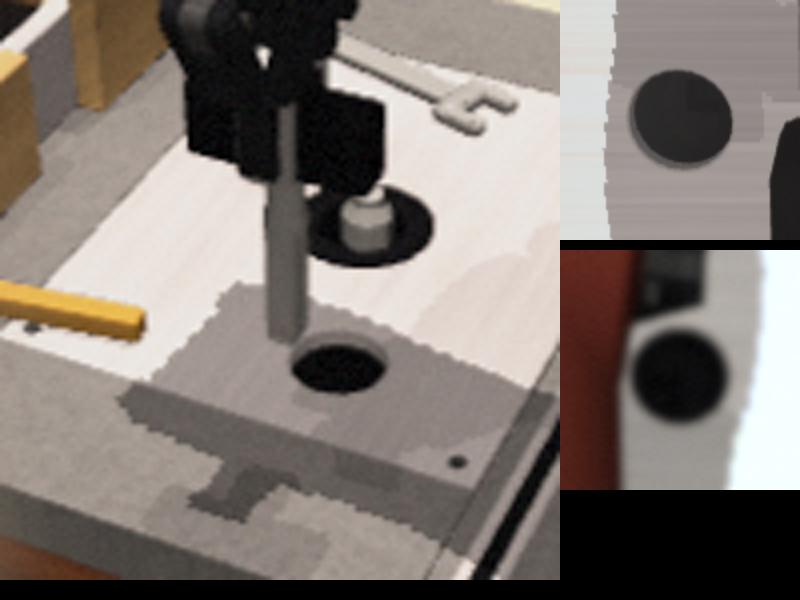

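Tip in the side view is at (325.5,223), against a predicted (324.7,222.3), so the key hangs straight. Hole centre: wrist (242,226), top (326.2,236.6), side (338.8,229.6).

Run:
```python
from h import *
t,s,w=load('t3'),load('s3'),load('w3')
print(tri((t,326.2,236.6),(s,338.8,229.6),(w,242,226)))
for c,u,v in((t,326.2,236.6),(s,338.8,229.6),(w,242,226)): print(atz(c,u,v,65).round(1))
print(tri((t,326.2,236.6),(w,242,226)))
# tip seen from side relative to hole, in side only
print('tip side at z',atz(s,325.5,223,128.6).round(1))
# yaw of plate from wrist image edges
g=cv2.cvtColor(w['frame'],cv2.COLOR_RGB2GRAY)
L=cv2.createLineSegmentDetector().detect(g)[0][:,0]
for l in L:
    a,b=atz(w,l[0],l[1],65),atz(w,l[2],l[3],65);d=b-a;n=np.linalg.norm(d)
    if n>60: print(a.round()[:2],b.round()[:2],((np.degrees(np.arctan2(d[1],d[0]))+45)%90-45).round(2))
```

```text
(array([528.80902931,  -3.21968005,  61.82837807]), [np.float64(0.08539917372862596), np.float64(0.12977941449073818), np.float64(0.20228660528269035)])
[528.3  -3.2  65. ]
[5.276e+02 1.000e-01 6.500e+01]
[527.8  -2.4  65. ]
(array([528.95925728,  -3.33913857,  60.83628153]), [np.float64(0.09391052352678297), np.float64(0.09391052352662328)])
tip side at z [525.8  61.8 128.6]
[432. 132.] [ 419. -177.] -2.27
[652. 177.] [763. 322.] -37.39
[825. 216.] [748. 153.] 39.08
[ 788. -292.] [642. -67.] 32.84
[ 668. -245.] [ 674. -116.] -2.3
[ 411. -175.] [424. 133.] -2.3
[762. 320.] [825. 403.] -37.32
[ 559. -215.] [ 652. -247.] -18.49
[482. 238.] [422. 266.] -25.08
[443. -20.] [ 437. -183.] -2.25
[ 384. -166.] [396. 131.] -2.28
[740. -52.] [ 813. -121.] -43.79
[412. -22.] [ 406. -173.] -2.22
[447.  85.] [443. -19.] -2.06
[598. 266.] [467. 245.] 9.18
[411. 268.] [618. 300.] 8.96
[760. 322.] [636. 360.] -16.89
[ 425. -179.] [431. -20.] -2.23
[708. 376.] [783. 353.] -16.93
[527.  48.] [447.  51.] -2.19
[ 811. -110.] [762. -57.] 42.69
[417.  94.] [412. -19.] -2.27
[413. 246.] [491. 210.] -24.95
[ 631. -243.] [ 560. -220.] -17.67
[ 716. -269.] [ 718. -209.] -2.03
[431. -17.] [436.  89.] -2.27
[ 435. -182.] [441. -20.] -2.25
```

Emit:
{"fn": "carry_out", "kwargs": {
  "deltas": [
    [-0.0011,-0.021,0,0,0,0,1],
    [-0.0011,-0.021,0,0,0,0,1],
    [-0.0011,-0.021,0,0,0,0,1],
    [0,0,0.005,0,0,0,1],
    [0,0,0.015,0,0,0,1],
    [0,0,0.015,0,0,0,1],
    [0,0,0.015,0,0,0,1],
    [0,0,0.015,0,0,0,1],
    [0,0,0.01,0,0,0,1],
    [0,0,0.005,0,0,0,1],
    [0,0,0,0,0,0,1],
    [0,0,0,0,0,0,1]
  ]
}}

```text
clock: 6.58
tcp_pos: [528.8, -2.7, 144.7]
tool_rot: [0.0, 0.02, 1.0, 0.0]
force: [0.1, 0.4, -1.5]
width: 19.6
gripper_force: 40.4
```

Run:
```python
from h import *
rep()
```

```text
t6.58 tcp [528.8  -2.7 144.7] yaw_y 87.75 z [ 3.e-04  1.e-04 -1.e+00] F [ 0.13  0.44 -1.52] M [-0.056 -0.008  0.03 ] w 19.6 gf 40.4 j6 -0.21
```

Emit:
{"fn": "carry_out", "kwargs": {
  "deltas": [
    [0,0,0.003,0,0,0,1],
    [0,0,0.003,0,0,0,1],
    [0,0,0.002,0,0,0,1],
    [0,0,0.001,0,0,0,1],
    [0,0,0.0005,0,0,0,1],
    [0,0,0,0,0,0,1]
  ]
}}

```text
clock: 7.08
tcp_pos: [528.6, -3.0, 134.7]
tool_rot: [-0.0, 0.02, 1.0, 0.0]
force: [0.9, 0.1, -2.0]
width: 19.3
gripper_force: 40.4
```

Emit:
{"fn": "carry_out", "kwargs": {
  "deltas": [
    [0,0,0.0005,0,0,0,1],
    [0,0,0.0005,0,0,0,1],
    [0,0,0,0,0,0,1]
  ]
}}

```text
clock: 7.33
tcp_pos: [528.6, -3.0, 133.8]
tool_rot: [0.0, 0.02, 1.0, 0.0]
force: [-0.4, 0.8, -2.3]
width: 19.6
gripper_force: 40.4
```

Emit:
{"fn": "carry_out", "kwargs": {
  "deltas": [
    [0,0,0.0005,0,0,0,1],
    [0,0,0.0005,0,0,0,1],
    [0,0,0,0,0,0,1]
  ]
}}

```text
clock: 7.58
tcp_pos: [528.7, -3.0, 133.0]
tool_rot: [0.0, 0.02, 1.0, -0.0]
force: [-0.7, -0.2, -0.3]
width: 19.5
gripper_force: 40.7
```

Emit:
{"fn": "carry_out", "kwargs": {
  "deltas": [
    [0,0,0.0005,0,0,0,1],
    [0,0,0,0,0,0,1]
  ]
}}

```text
clock: 7.75
tcp_pos: [528.8, -3.0, 132.9]
tool_rot: [0.0, 0.02, 1.0, -0.0]
force: [-2.0, 0.7, 4.6]
width: 19.4
gripper_force: 41.3
```

Emit:
{"fn": "carry_out", "kwargs": {
  "deltas": [
    [0,0,0.0005,0,0,0,1],
    [0,0,0,0,0,0,1]
  ]
}}

```text
clock: 7.92
tcp_pos: [529.0, -3.1, 132.9]
tool_rot: [0.001, 0.02, 1.0, -0.0]
force: [-2.6, 1.7, 9.0]
width: 19.2
gripper_force: 41.9
```

Emit:
{"fn": "carry_out", "kwargs": {
  "deltas": [
    [0,0,-0.0005,0,0,0,1],
    [0.001,0,0,0,0,0,1],
    [0.0013,0,0,0,0,0,1],
    [0.0012,0,0,0,0,0,1],
    [0,0,0,0,0,0,1]
  ]
}}

```text
clock: 8.33
tcp_pos: [525.8, -3.0, 132.9]
tool_rot: [0.001, 0.02, 1.0, -0.0]
force: [3.3, -0.3, 5.8]
width: 19.8
gripper_force: 41.3
```

Emit:
{"fn": "carry_out", "kwargs": {
  "deltas": [
    [0,0.001,0,0,0,0,1],
    [0,0.0013,0,0,0,0,1],
    [0,0.0012,0,0,0,0,1],
    [0,0,0,0,0,0,1]
  ]
}}

```text
clock: 8.67
tcp_pos: [525.4, -0.1, 132.7]
tool_rot: [0.0, 0.02, 1.0, -0.001]
force: [1.5, -2.4, 5.5]
width: 19.4
gripper_force: 41.5
```

Emit:
{"fn": "carry_out", "kwargs": {
  "deltas": [
    [-0.001,0,0,0,0,0,1],
    [-0.0013,0,0,0,0,0,1],
    [-0.0012,0,0,0,0,0,1],
    [0,0,0,0,0,0,1]
  ]
}}

```text
clock: 9.0
tcp_pos: [527.8, -0.0, 132.4]
tool_rot: [-0.001, 0.02, 1.0, -0.001]
force: [-4.7, -2.5, 10.0]
width: 19.4
gripper_force: 41.9
```

Emit:
{"fn": "carry_out", "kwargs": {
  "deltas": [
    [0,0,-0.0003,0,0,0,1],
    [0,0,0,0,0,0,1]
  ]
}}

```text
clock: 9.17
tcp_pos: [527.7, 0.0, 132.5]
tool_rot: [-0.001, 0.02, 1.0, -0.001]
force: [-3.0, -3.2, 8.1]
width: 19.4
gripper_force: 41.6
```

Run:
```python
from h import *
rep()
```

```text
t9.17 tcp [527.7   0.  132.5] yaw_y 87.70 z [-0.0025 -0.0014 -1.    ] F [-2.97 -3.23  8.08] M [-0.936  0.952 -0.012] w 19.4 gf 41.6 j6 -0.21
```

Emit:
{"fn": "carry_out", "kwargs": {
  "deltas": [
    [0,0,-0.0003,0,0,0,1],
    [-0.0012,0,0,0,0,0,1],
    [-0.0012,0,0,0,0,0,1],
    [-0.0011,0,0,0,0,0,1],
    [0,0,0,0,0,0,1]
  ]
}}

```text
clock: 9.58
tcp_pos: [530.8, 0.1, 132.4]
tool_rot: [-0.002, 0.02, 1.0, -0.0]
force: [-4.2, -2.1, 6.7]
width: 19.7
gripper_force: 41.6
```

Run:
```python
from h import *
rep()
```

```text
t9.58 tcp [5.308e+02 1.000e-01 1.324e+02] yaw_y 87.70 z [-3.7e-03 -8.0e-04 -1.0e+00] F [-4.19 -2.07  6.69] M [-0.596  1.232  0.039] w 19.7 gf 41.6 j6 -0.21
```

Emit:
{"fn": "carry_out", "kwargs": {
  "deltas": [
    [0,-0.0012,0,0,0,0,1],
    [0,-0.0012,0,0,0,0,1],
    [0,-0.0011,0,0,0,0,1],
    [0,0,0,0,0,0,1]
  ]
}}

```text
clock: 9.92
tcp_pos: [530.9, -2.2, 132.5]
tool_rot: [-0.001, 0.02, 1.0, 0.001]
force: [-1.8, 3.7, 6.8]
width: 19.1
gripper_force: 41.8
```

Run:
```python
from h import *
rep()
```

```text
t9.92 tcp [530.9  -2.2 132.5] yaw_y 87.74 z [-0.0025  0.0021 -1.    ] F [-1.81  3.73  6.76] M [ 1.063  0.72  -0.033] w 19.1 gf 41.8 j6 -0.21
```

Emit:
{"fn": "carry_out", "kwargs": {
  "deltas": [
    [0,-0.0012,-0.0001,0,0,0,1],
    [0,-0.0012,0,0,0,0,1],
    [0,-0.0011,0,0,0,0,1],
    [0,0,0,0,0,0,1]
  ]
}}

```text
clock: 10.25
tcp_pos: [531.2, -5.7, 132.7]
tool_rot: [-0.001, 0.02, 1.0, 0.001]
force: [-0.5, 4.3, 5.8]
width: 19.5
gripper_force: 41.7
```

Run:
```python
from h import *
rep()
```

```text
t10.25 tcp [531.2  -5.7 132.7] yaw_y 87.74 z [-0.0017  0.0022 -1.    ] F [-0.54  4.3   5.78] M [1.111 0.182 0.01 ] w 19.5 gf 41.7 j6 -0.22
```

Next, tool +x 3.5 to about (528.6,-6.3).

Emit:
{"fn": "carry_out", "kwargs": {
  "deltas": [
    [0.0012,0,0,0,0,0,1],
    [0.0012,0,0,0,0,0,1],
    [0.0011,0,0,0,0,0,1],
    [0,0,0,0,0,0,1]
  ]
}}

```text
clock: 10.58
tcp_pos: [528.2, -6.5, 132.8]
tool_rot: [-0.0, 0.02, 1.0, -0.0]
force: [1.5, 1.4, 2.5]
width: 19.7
gripper_force: 41.1
```

Run:
```python
from h import *
rep()
```

```text
t10.58 tcp [528.2  -6.5 132.8] yaw_y 87.72 z [-3.e-04 -0.e+00 -1.e+00] F [1.5  1.38 2.53] M [ 0.231 -0.546  0.003] w 19.7 gf 41.1 j6 -0.22
```

Emit:
{"fn": "carry_out", "kwargs": {
  "deltas": [
    [0,0,0.0003,0,0,0,1],
    [0,0,0,0,0,0,1]
  ]
}}

```text
clock: 10.75
tcp_pos: [528.3, -6.5, 132.7]
tool_rot: [-0.0, 0.02, 1.0, 0.0]
force: [1.6, 0.8, 4.3]
width: 19.6
gripper_force: 41.5
```

Emit:
{"fn": "carry_out", "kwargs": {
  "deltas": [
    [0.0012,0,0,0,0,0,1],
    [0.0012,0,0,0,0,0,1],
    [0.0011,0,0,0,0,0,1],
    [0,0,0,0,0,0,1]
  ]
}}

```text
clock: 11.08
tcp_pos: [524.9, -6.5, 132.8]
tool_rot: [0.0, 0.02, 1.0, -0.0]
force: [2.4, 0.2, 1.6]
width: 19.8
gripper_force: 41.3
```

Run:
```python
from h import *
rep()
```

```text
t11.08 tcp [524.9  -6.5 132.8] yaw_y 87.72 z [ 2.e-04 -3.e-04 -1.e+00] F [2.43 0.21 1.58] M [-0.121 -0.772  0.015] w 19.8 gf 41.3 j6 -0.22
```

Emit:
{"fn": "carry_out", "kwargs": {
  "deltas": [
    [0.001,-0.001,0.0003,0,0,0,1],
    [0.0006,-0.0006,0,0,0,0,1],
    [0,0,0,0,0,0,1]
  ],
  "grip_force": 80
}}

```text
clock: 11.33
tcp_pos: [523.7, -7.7, 132.8]
tool_rot: [0.001, 0.02, 1.0, 0.0]
force: [2.3, 2.6, 5.8]
width: 19.0
gripper_force: 78.6
```

Emit:
{"fn": "carry_out", "kwargs": {
  "deltas": [
    [0,0.001,0,0,0,0,1],
    [0,0.001,0,0,0,0,1],
    [0,0,0,0,0,0,1]
  ]
}}

```text
clock: 11.58
tcp_pos: [523.7, -6.5, 132.9]
tool_rot: [0.0, 0.02, 1.0, -0.001]
force: [2.2, -2.6, 5.6]
width: 19.1
gripper_force: 78.7
```

Emit:
{"fn": "carry_out", "kwargs": {
  "deltas": [
    [0,0.001,0,0,0,0,1],
    [0,0.001,0,0,0,0,1],
    [0,0,0,0,0,0,1]
  ]
}}

```text
clock: 11.83
tcp_pos: [523.5, -4.7, 132.8]
tool_rot: [0.0, 0.02, 1.0, -0.001]
force: [1.4, -4.0, 6.1]
width: 19.0
gripper_force: 78.8
```

Emit:
{"fn": "carry_out", "kwargs": {
  "deltas": [
    [0,0.001,0,0,0,0,1],
    [0,0.001,0,0,0,0,1],
    [0,0,0,0,0,0,1]
  ]
}}

```text
clock: 12.08
tcp_pos: [523.4, -2.8, 132.8]
tool_rot: [-0.0, 0.02, 1.0, -0.001]
force: [0.8, -4.5, 6.6]
width: 18.9
gripper_force: 78.9
```

Emit:
{"fn": "carry_out", "kwargs": {
  "deltas": [
    [0,0.001,0,0,0,0,1],
    [0,0.001,0,0,0,0,1],
    [0,0,0,0,0,0,1]
  ]
}}

```text
clock: 12.33
tcp_pos: [523.4, -0.8, 132.7]
tool_rot: [-0.0, 0.02, 1.0, -0.001]
force: [0.9, -5.2, 6.3]
width: 18.9
gripper_force: 78.8
```

Emit:
{"fn": "carry_out", "kwargs": {
  "deltas": [
    [0,0.001,0,0,0,0,1],
    [0,0.001,0,0,0,0,1],
    [0,0,0,0,0,0,1]
  ]
}}

```text
clock: 12.58
tcp_pos: [523.4, 1.2, 132.7]
tool_rot: [-0.0, 0.02, 1.0, -0.001]
force: [0.6, -4.7, 6.7]
width: 19.1
gripper_force: 78.8
```

Emit:
{"fn": "carry_out", "kwargs": {
  "deltas": [
    [-0.0003,0.001,0,0,0,0,1],
    [-0.0007,0.0003,0,0,0,0,1],
    [0,0,0,0,0,0,1]
  ]
}}

```text
clock: 12.83
tcp_pos: [524.0, 2.3, 132.5]
tool_rot: [-0.001, 0.02, 1.0, -0.001]
force: [-2.6, -5.6, 8.2]
width: 19.2
gripper_force: 79.0
```

Emit:
{"fn": "carry_out", "kwargs": {
  "deltas": [
    [-0.001,0,0,0,0,0,1],
    [-0.001,0,0,0,0,0,1],
    [0,0,0,0,0,0,1]
  ]
}}

```text
clock: 13.08
tcp_pos: [525.2, 2.5, 132.4]
tool_rot: [-0.002, 0.02, 1.0, -0.001]
force: [-4.9, -4.0, 9.5]
width: 18.9
gripper_force: 79.4
```

Emit:
{"fn": "carry_out", "kwargs": {
  "deltas": [
    [-0.001,0,0,0,0,0,1],
    [-0.001,0,0,0,0,0,1],
    [0,0,0,0,0,0,1]
  ]
}}

```text
clock: 13.33
tcp_pos: [527.0, 2.9, 132.2]
tool_rot: [-0.002, 0.02, 1.0, -0.0]
force: [-5.0, -2.3, 9.7]
width: 18.9
gripper_force: 79.4
```

Emit:
{"fn": "carry_out", "kwargs": {
  "deltas": [
    [-0.001,-0.0003,-0.0002,0,0,0,1],
    [-0.001,0,0,0,0,0,1],
    [0,0,0,0,0,0,1]
  ]
}}

```text
clock: 13.58
tcp_pos: [529.8, 3.0, 131.5]
tool_rot: [-0.001, 0.02, 1.0, 0.0]
force: [-0.5, 0.0, -1.6]
width: 18.7
gripper_force: 78.0
```

Emit:
{"fn": "carry_out", "kwargs": {
  "deltas": [
    [-0.001,0,0,0,0,0,1],
    [-0.001,0,0,0,0,0,1],
    [0,0,0,0,0,0,1]
  ]
}}

```text
clock: 13.83
tcp_pos: [532.1, 2.9, 131.9]
tool_rot: [-0.001, 0.02, 1.0, 0.0]
force: [-1.6, 0.3, -1.9]
width: 18.9
gripper_force: 78.0
```

Emit:
{"fn": "carry_out", "kwargs": {
  "deltas": [
    [-0.001,0,0,0,0,0,1],
    [-0.001,0,0,0,0,0,1],
    [0,0,0,0,0,0,1]
  ]
}}

```text
clock: 14.08
tcp_pos: [533.4, 2.9, 131.9]
tool_rot: [-0.002, 0.02, 1.0, 0.0]
force: [-6.9, -0.5, -0.7]
width: 19.3
gripper_force: 78.2
```

Dropped in: Fz returned to the free-air value and a side wall was felt at x of about 533. Backing off the wall and lowering gently.

Emit:
{"fn": "carry_out", "kwargs": {
  "deltas": [
    [0.001,0,0,0,0,0,1],
    [0.001,0,0,0,0,0,1],
    [0,0,0,0,0,0,1],
    [0,0,0.0005,0,0,0,1],
    [0,0,0.0005,0,0,0,1],
    [0,0,0,0,0,0,1]
  ]
}}

```text
clock: 14.58
tcp_pos: [532.9, 2.7, 132.1]
tool_rot: [0.0, 0.02, 1.0, 0.0]
force: [-4.6, 1.5, 4.5]
width: 19.0
gripper_force: 78.9
```

Run:
```python
from h import *
rep()
```

```text
t14.58 tcp [532.9   2.7 132.1] yaw_y 87.72 z [ 5.e-04  0.e+00 -1.e+00] F [-4.59  1.48  4.47] M [ 0.257  1.399 -0.054] w 19.0 gf 78.9 j6 -0.20
```

Emit:
{"fn": "carry_out", "kwargs": {
  "deltas": [
    [0.0008,0,0,0,0,0,1],
    [0.0007,0,0,0,0,0,1],
    [0,0,0,0,0,0,1]
  ]
}}

```text
clock: 14.83
tcp_pos: [531.7, 2.7, 131.8]
tool_rot: [0.001, 0.02, 1.0, -0.0]
force: [-0.9, 0.4, 0.5]
width: 18.8
gripper_force: 78.5
```

Run:
```python
from h import *
rep()
```

```text
t14.83 tcp [531.7   2.7 131.8] yaw_y 87.72 z [ 1.2e-03 -2.0e-04 -1.0e+00] F [-0.93  0.44  0.52] M [0.067 0.31  0.046] w 18.8 gf 78.5 j6 -0.20
```

Emit:
{"fn": "carry_out", "kwargs": {
  "deltas": [
    [0.0007,0,0,0,0,0,1],
    [0,0,0.0004,0,0,0,1],
    [0,0,0,0,0,0,1]
  ]
}}

```text
clock: 15.08
tcp_pos: [530.6, 2.8, 130.9]
tool_rot: [0.0, 0.02, 1.0, 0.0]
force: [0.6, 0.3, -1.7]
width: 19.2
gripper_force: 78.2
```

Run:
```python
from h import *
rep()
```

```text
t15.08 tcp [530.6   2.8 130.9] yaw_y 87.72 z [ 1.e-04  1.e-04 -1.e+00] F [ 0.59  0.27 -1.68] M [-0.02  -0.058  0.028] w 19.2 gf 78.2 j6 -0.20
```

Free at z 130.9, 2 mm below the face. Lowering in small steps.

Emit:
{"fn": "carry_out", "kwargs": {
  "deltas": [
    [0,0,0.0005,0,0,0,1],
    [0,0,0.0005,0,0,0,1],
    [0,0,0,0,0,0,1]
  ]
}}

```text
clock: 15.33
tcp_pos: [530.5, 2.9, 129.9]
tool_rot: [-0.0, 0.02, 1.0, 0.0]
force: [0.4, -0.1, -0.8]
width: 19.4
gripper_force: 78.1
```

Run:
```python
from h import *
rep()
```

```text
t15.33 tcp [530.5   2.9 129.9] yaw_y 87.72 z [-3.e-04  2.e-04 -1.e+00] F [ 0.36 -0.12 -0.81] M [-0.038  0.049 -0.009] w 19.4 gf 78.1 j6 -0.20
```

Emit:
{"fn": "carry_out", "kwargs": {
  "deltas": [
    [0,0,0.0008,0,0,0,1],
    [0,0,0.0008,0,0,0,1],
    [0,0,0.0008,0,0,0,1],
    [0,0,0,0,0,0,1]
  ]
}}

```text
clock: 15.67
tcp_pos: [530.5, 2.9, 127.6]
tool_rot: [-0.0, 0.02, 1.0, 0.0]
force: [-0.8, 0.5, -1.0]
width: 19.2
gripper_force: 78.1
```

Run:
```python
from h import *
rep()
```

```text
t15.67 tcp [530.5   2.9 127.6] yaw_y 87.72 z [-2.e-04  2.e-04 -1.e+00] F [-0.8   0.54 -1.02] M [ 0.031  0.148 -0.028] w 19.2 gf 78.1 j6 -0.20
```

Emit:
{"fn": "carry_out", "kwargs": {
  "deltas": [
    [0,0,0.001,0,0,0,1],
    [0,0,0.001,0,0,0,1],
    [0,0,0.001,0,0,0,1],
    [0,0,0.001,0,0,0,1],
    [0,0,0.001,0,0,0,1],
    [0,0,0,0,0,0,1]
  ]
}}

```text
clock: 16.17
tcp_pos: [530.4, 2.9, 122.5]
tool_rot: [-0.0, 0.02, 1.0, 0.0]
force: [-1.1, 0.3, -2.2]
width: 19.1
gripper_force: 78.1
```

Run:
```python
from h import *
rep()
```

```text
t16.17 tcp [530.4   2.9 122.5] yaw_y 87.72 z [-3.e-04  1.e-04 -1.e+00] F [-1.07  0.3  -2.2 ] M [-0.017  0.188 -0.068] w 19.1 gf 78.1 j6 -0.20
```

Emit:
{"fn": "carry_out", "kwargs": {
  "deltas": [
    [0.0002,0,0.001,0,0,0,1],
    [0,0,0.001,0,0,0,1],
    [0,0,0.001,0,0,0,1],
    [0,0,0.001,0,0,0,1],
    [0,0,0.001,0,0,0,1],
    [0,0,0.001,0,0,0,1],
    [0,0,0.001,0,0,0,1],
    [0,0,0,0,0,0,1]
  ]
}}

```text
clock: 16.83
tcp_pos: [530.2, 2.9, 115.5]
tool_rot: [-0.0, 0.02, 1.0, 0.0]
force: [-1.5, 0.5, -1.3]
width: 18.7
gripper_force: 78.1
```

Emit:
{"fn": "carry_out", "kwargs": {
  "deltas": [
    [0,0,0.0005,0,0,0,1],
    [0,0,0.0005,0,0,0,1],
    [0,0,0,0,0,0,1]
  ]
}}

```text
clock: 17.08
tcp_pos: [530.3, 2.9, 114.7]
tool_rot: [-0.0, 0.02, 1.0, 0.0]
force: [-1.5, 0.5, -1.1]
width: 19.0
gripper_force: 78.1
```

Run:
```python
from h import *
rep()
```

```text
t17.08 tcp [530.3   2.9 114.7] yaw_y 87.72 z [-1.e-04  1.e-04 -1.e+00] F [-1.54  0.51 -1.09] M [ 0.045  0.505 -0.042] w 19.0 gf 78.1 j6 -0.20
```

Emit:
{"fn": "carry_out", "kwargs": {
  "deltas": [
    [0.0003,0,0.0005,0,0,0,1],
    [0,0,0.0005,0,0,0,1],
    [0,0,0.0004,0,0,0,1],
    [0,0,0,0,0,0,1]
  ]
}}

```text
clock: 17.42
tcp_pos: [530.1, 2.9, 113.3]
tool_rot: [0.0, 0.02, 1.0, 0.0]
force: [-0.9, 0.4, -1.2]
width: 18.9
gripper_force: 78.1
```

Emit:
{"fn": "carry_out", "kwargs": {
  "deltas": [
    [0,0,0.0004,0,0,0,1],
    [0,0,0,0,0,0,1]
  ]
}}

```text
clock: 17.58
tcp_pos: [530.1, 2.9, 113.0]
tool_rot: [0.0, 0.02, 1.0, 0.0]
force: [-0.8, 0.1, -1.2]
width: 18.6
gripper_force: 78.2
```

Run:
```python
from h import *
rep()
```

```text
t17.58 tcp [530.1   2.9 113. ] yaw_y 87.72 z [ 2.e-04  1.e-04 -1.e+00] F [-0.83  0.14 -1.2 ] M [-0.008  0.346 -0.006] w 18.6 gf 78.2 j6 -0.20
```

Emit:
{"fn": "carry_out", "kwargs": {
  "deltas": [
    [0,0,0.0004,0,0,0,1],
    [0,0,0,0,0,0,1]
  ]
}}

```text
clock: 17.75
tcp_pos: [530.2, 2.8, 113.0]
tool_rot: [0.0, 0.02, 1.0, 0.0]
force: [-2.4, 0.2, 2.2]
width: 19.1
gripper_force: 78.6
```

Run:
```python
from h import *
rep()
```

```text
t17.75 tcp [530.2   2.8 113. ] yaw_y 87.72 z [ 5.e-04  0.e+00 -1.e+00] F [-2.41  0.24  2.25] M [ 0.094  0.603 -0.024] w 19.1 gf 78.6 j6 -0.20
```

Fully home: it bottoms at TCP z 113.0, exactly 20 mm below the face contact at 133.0. Unloading slightly, then turning clockwise (tool +z).

Emit:
{"fn": "carry_out", "kwargs": {
  "deltas": [
    [0.0002,0,-0.0004,0,0,0,1],
    [0,0,0,0,0,4,1],
    [0,0,0,0,0,4,1],
    [0,0,0,0,0,4,1],
    [0,0,0,0,0,4,1],
    [0,0,0,0,0,4,1],
    [0,0,0,0,0,0,1]
  ]
}}

```text
clock: 18.33
tcp_pos: [529.6, 2.4, 113.0]
tool_rot: [-0.0, 0.195, 0.981, -0.001]
force: [-2.9, -1.6, 1.0]
width: 18.8
gripper_force: 78.4
```

Run:
```python
from h import *
rep()
```

```text
t18.33 tcp [529.6   2.4 113. ] yaw_y 67.53 z [-7.0e-04 -1.1e-03 -1.0e+00] F [-2.88 -1.65  1.05] M [-0.893  0.977  0.049] w 18.8 gf 78.4 j6 0.15
```

Emit:
{"fn": "carry_out", "kwargs": {
  "deltas": [
    [0.0003,-0.0003,-0.0002,0,0,0,1],
    [0,0,0,0,0,5,1],
    [0,0,0,0,0,5,1],
    [0,0,0,0,0,5,1],
    [0,0,0,0,0,5,1],
    [0,0,0,0,0,5,1],
    [0,0,0,0,0,0,1]
  ]
}}

```text
clock: 18.92
tcp_pos: [528.7, 1.5, 113.0]
tool_rot: [-0.0, 0.403, 0.915, -0.002]
force: [-5.4, -7.3, 0.9]
width: 19.0
gripper_force: 78.6
```

Run:
```python
from h import *
rep()
```

```text
t18.92 tcp [528.7   1.5 113. ] yaw_y 42.52 z [-0.0018 -0.0028 -1.    ] F [-5.44 -7.34  0.87] M [-2.091  1.518  0.058] w 19.0 gf 78.6 j6 0.59
```

Emit:
{"fn": "carry_out", "kwargs": {
  "deltas": [
    [-0.0003,-0.0008,-0.0002,0,0,0,1],
    [0,-0.0007,0,0,0,0,1],
    [0,0,0,0,0,0,1]
  ]
}}

```text
clock: 19.17
tcp_pos: [528.4, 1.0, 113.1]
tool_rot: [-0.0, 0.4, 0.916, -0.0]
force: [-0.8, -5.1, -3.0]
width: 18.8
gripper_force: 78.2
```

Run:
```python
from h import *
rep()
```

```text
t19.17 tcp [528.4   1.  113.1] yaw_y 42.80 z [-4.e-04 -6.e-04 -1.e+00] F [-0.76 -5.13 -3.01] M [-1.272  0.599  0.02 ] w 18.8 gf 78.2 j6 0.58
```

Emit:
{"fn": "carry_out", "kwargs": {
  "deltas": [
    [-0.0006,-0.0005,0.0002,0,0,0,1],
    [0,-0.0002,0,0,0,5,1],
    [0,-0.0002,0,0,0,5,1],
    [0,-0.0002,0,0,0,5,1],
    [0,0,0,0,0,0,1]
  ]
}}

```text
clock: 19.58
tcp_pos: [527.7, 0.2, 113.0]
tool_rot: [-0.0, 0.519, 0.855, -0.0]
force: [-3.9, -3.0, -1.9]
width: 19.3
gripper_force: 78.5
```

Run:
```python
from h import *
rep()
```

```text
t19.58 tcp [5.277e+02 2.000e-01 1.130e+02] yaw_y 27.46 z [-1.e-03 -2.e-04 -1.e+00] F [-3.89 -3.02 -1.93] M [-1.03   1.051  0.133] w 19.3 gf 78.5 j6 0.84
```

Emit:
{"fn": "carry_out", "kwargs": {
  "deltas": [
    [-0.0002,-0.0006,0,0,0,0,1],
    [0,-0.0003,0,0,0,5,1],
    [0,-0.0003,0,0,0,5,1],
    [0,-0.0002,0,0,0,5,1],
    [0,0,0,0,0,0,1]
  ]
}}

```text
clock: 20.0
tcp_pos: [526.6, -0.3, 113.0]
tool_rot: [-0.0, 0.625, 0.78, -0.0]
force: [-3.6, -2.0, -1.8]
width: 19.0
gripper_force: 78.4
```

Run:
```python
from h import *
rep()
```

```text
t20.00 tcp [ 5.266e+02 -3.000e-01  1.130e+02] yaw_y 12.57 z [-7.e-04  4.e-04 -1.e+00] F [-3.59 -1.96 -1.78] M [-0.678  1.002  0.017] w 19.0 gf 78.4 j6 1.10
```

Emit:
{"fn": "carry_out", "kwargs": {
  "deltas": [
    [0,-0.0006,0,0,0,0,1],
    [0,-0.0003,0,0,0,4.5,1],
    [0,-0.0002,0,0,0,4.5,1],
    [0,-0.0002,0,0,0,4,1],
    [0,0,0,0,0,0,1]
  ]
}}

```text
clock: 20.42
tcp_pos: [525.6, -0.5, 113.1]
tool_rot: [-0.0, 0.709, 0.705, 0.0]
force: [-1.7, -1.9, -2.3]
width: 18.9
gripper_force: 78.4
```

Run:
```python
from h import *
rep()
```

```text
t20.42 tcp [ 5.256e+02 -5.000e-01  1.131e+02] yaw_y -0.26 z [-1.e-04  5.e-04 -1.e+00] F [-1.7  -1.89 -2.35] M [-0.51   0.694  0.036] w 18.9 gf 78.4 j6 1.32
```

Emit:
{"fn": "carry_out", "kwargs": {
  "deltas": [
    [-0.0002,-0.0003,0,0,0,0,1],
    [0,-0.0002,0,0,0,4,1],
    [0,-0.0002,0,0,0,4,1],
    [0,-0.0001,0,0,0,4,1],
    [0,0,0,0,0,0,1],
    [0,0,0,0,0,0,1]
  ]
}}

```text
clock: 20.92
tcp_pos: [524.8, -0.6, 113.1]
tool_rot: [-0.0, 0.777, 0.629, 0.0]
force: [-4.1, 1.1, -3.4]
width: 18.8
gripper_force: 78.4
```

Run:
```python
from h import *
rep()
t=snap('top','t4'); s=snap('side','s4')
p,R,_=axes(); u,v=map(int,proj(s,[528,0,110])); i=s['frame'][v-75:v+75,u-100:u+100,::-1]
cv2.imwrite('pics/crop4.png',cv2.resize(i,None,fx=4,fy=4,interpolation=2))
print(u-100,v-75)
```

```text
t20.92 tcp [524.8  -0.6 113.1] yaw_y -12.00 z [-1.e-04  6.e-04 -1.e+00] F [-4.1   1.09 -3.45] M [-0.092  0.759  0.085] w 18.8 gf 78.4 j6 1.53
238 134
```

View pics/crop4.png

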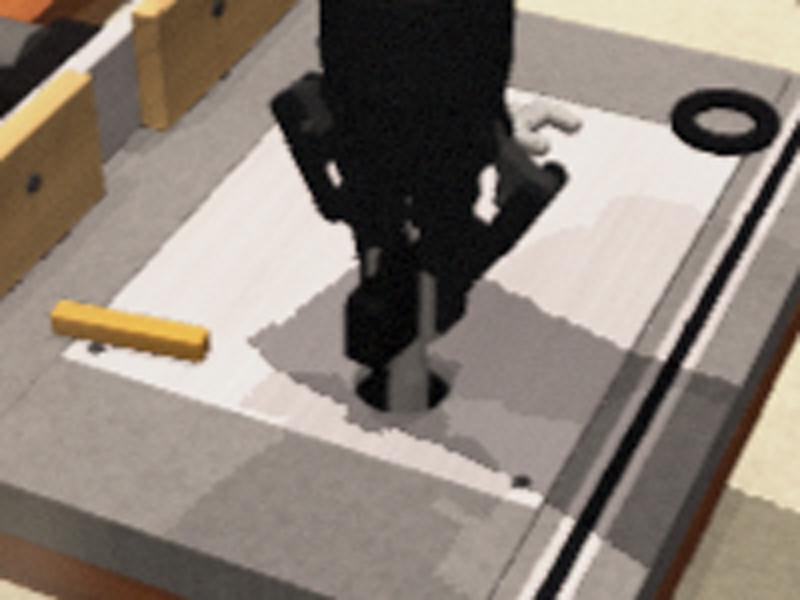

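Side view: the key stands upright in the hole at about crop (408,390), handle turned a quarter turn. The setup bar and ring haven't moved. Releasing and rising.

Emit:
{"fn": "carry_out", "kwargs": {
  "deltas": [
    [0,-0.0005,0,0,0,0,1],
    [0,0,0,0,0,0,0.7],
    [0,0,0,0,0,0,0.5],
    [0,0,0,0,0,0,0.3],
    [0,0,0,0,0,0,0.2],
    [0,0,0,0,0,0,0],
    [0,0,0,0,0,0,0],
    [0,0,0,0,0,0,0],
    [0,0,0,0,0,0,0]
  ],
  "grip_force": 20
}}

```text
clock: 21.77
tcp_pos: [524.5, -0.8, 113.2]
tool_rot: [0.0, 0.779, 0.627, 0.0]
force: [0.5, 0.0, -0.2]
width: 85.4
gripper_force: 0.0
```

Emit:
{"fn": "carry_out", "kwargs": {
  "deltas": [
    [0,0,-0.005,0,0,0,0],
    [0,0,-0.01,0,0,0,0],
    [0,0,-0.015,0,0,0,0],
    [0,0,-0.015,0,0,0,0],
    [0,0,-0.015,0,0,0,0],
    [0,0,-0.015,0,0,0,0],
    [0,0,-0.015,0,0,0,0],
    [0,0,-0.015,0,0,0,0],
    [0,0,-0.01,0,0,0,0],
    [0,0,-0.005,0,0,0,0],
    [0,0,0,0,0,0,0],
    [0,0,0,0,0,0,0]
  ]
}}

```text
clock: 22.77
tcp_pos: [524.4, -0.8, 233.0]
tool_rot: [-0.0, 0.779, 0.627, 0.0]
force: [-1.0, 0.1, -0.0]
width: 85.1
gripper_force: 0.0
```

Run:
```python
from h import *
rep()
s=snap('side','s5'); w=snap('wrist','w5'); t=snap('top','t5')
u,v=map(int,proj(s,[528,0,100])); i=s['frame'][v-75:v+75,u-50:u+50,::-1]; print(u-50,v-75)
j=w['frame'][::1,140:500,::-1]
o=np.zeros((600,800,3),np.uint8); o[:600,:400]=cv2.resize(i,None,fx=4,fy=4,interpolation=2); o[:520,405:795]=cv2.resize(j,(390,520))
cv2.imwrite('pics/crop5.png',o)
for z in (18,101,135): print(z,proj(s,[529,1,z]),proj(w,[529,1,z]))
```

```text
t22.77 tcp [524.4  -0.8 233. ] yaw_y -12.28 z [-0.e+00  1.e-04 -1.e+00] F [-0.99  0.09 -0.  ] M [-0.019  0.03  -0.024] w 85.1 gf 0.0 j6 1.53
288 139
18 (np.float64(337.7317772237078), np.float64(248.8888467056419)) (np.float64(319.85540905145484), np.float64(203.35522676189163))
101 (np.float64(337.9991522851106), np.float64(213.99921867252425)) (np.float64(321.3563167874016), np.float64(225.54533449303466))
135 (np.float64(338.1192497080945), np.float64(198.32777050656586)) (np.float64(322.2550100916361), np.float64(238.83202811223964))
```

View pics/crop5.png

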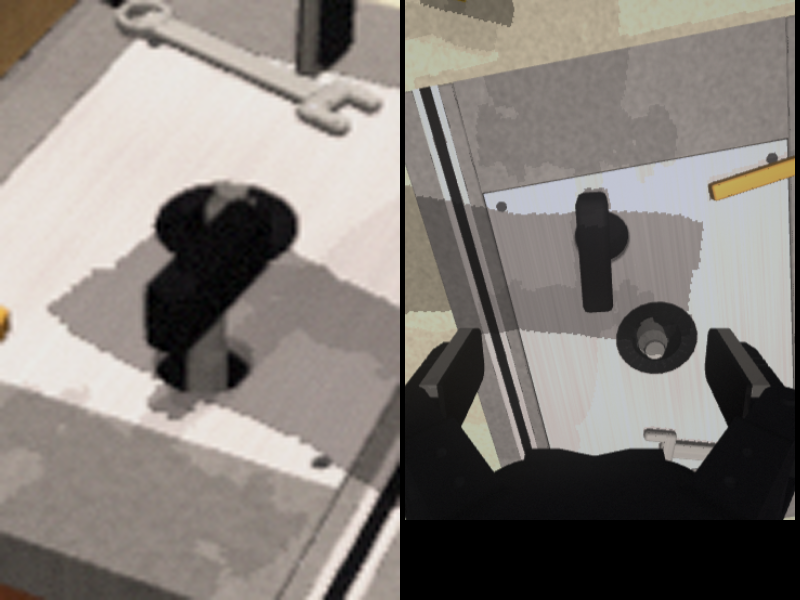

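Run:
```python
from h import *
s,w=load('s5'),load('w5')
k=12/13
print(tri((s,340,207.7),(w,140+(595-405)*k,252*k)))
a=atz(w,140+(592-405)*k,200*k,133);b=atz(w,140+(598-405)*k,306*k,133);d=b-a;print(a,b,np.degrees(np.arctan2(d[1],d[0])))
```

```text
(array([524.7045328 ,   1.25621257, 116.54993972]), [np.float64(0.5574708142704092), np.float64(0.5574708142704025)])
[530.4485768   38.23045999 133.        ] [519.2632434  -31.06003104 133.        ] -99.16996107704905
```

Handle centre measures z 116.5 (118 when fully home), and its axis has turned about 97–100°, which allows for the socket play. Nothing else moved.

```bash
python3 -c "
from bench import hand_in
print(hand_in())"
```

```text
the job is handed in; nothing more can be done
None
```

The job is handed in: the key is fully home in the winder socket, turned about 100° clockwise (roughly a quarter turn of the winder after its play, not measured directly), and left standing free, with the highest force reading about 10 N.

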